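Clear the empty carton from under the side shelf into the hanging bin

TASK

Swing the lid of the waste bin that hangs at the front edge of the desk right open, then slide the empty blue carton out from under the low side shelf and push it over the desk edge so that it drops into the bin, without lifting it. Swing the lid fully shut again and leave everything else on the desk and the shelf as it stands.

Things in the scene. Friction and masses are not known exactly. Their poses are not given: they have to be found in the camera images.
- carton_mid (a point): Centre of the empty closed carton: a flat blue cardboard box with a white band, 100 mm (its own x) by 135 mm (its own y) by 34 mm high, about 50 g, too wide to grasp. It lies flat on the desk under the side shelf, its own x roughly towards the desk's front edge (within 0.25 rad). It slides freely; when its middle is past the edge it tips over it.
- shelf_edge (a point): Middle of the lower right-hand (-y) edge of the low white shelf's board, 200 mm above the desk. The board is 220 mm long (its x, 110 mm each way from here), 260 mm deep (from here to its +y), 18 mm thick. It stands on a panel along its whole +y side and a rear (-x) panel over the 125 mm next to that; open to the right and the front. Fixed; jars on top, a pill bottle under it.
- bin_mouth (a point): Centre of the mouth of the grey waste bin, in the plane of its rim, 30 mm below the desk top. It hangs at the desk's straight front edge, the line x = 0.58 m (desk top z = 0; elsewhere beyond the edge only the floor below). Outside 190 mm (x) by 230 mm (y), 150 mm deep, walls 3 mm, axes as the world's; it begins 6 mm beyond the desk edge. Fixed.
- lid_pull (a point): Grip point of the orange finger pull standing on the bin's white lid near its free (-y) end; axes: x as the world's, z out of the lid's top face. The pull is 24 mm along x, 12 mm along y and rises 38 mm from the lid's top face; this point is 24 mm above that face, 14 mm below the pull's end. Pinched across x, it can pivot between the pads as the lid swings.
- lid_hinge (a point): Middle of the lid's hinge line, which runs along x on the bin's +y rim. In the lid's frame the grip point lid_pull lies at x = -28 mm, y = -205 mm, z = +30 mm from here. The lid is a flat plate 186 mm by 232 mm, its top face 6 mm above the rim.
- lid (a joint): Angle of the lid, rad: 0 shut, growing as the free -y end swings up and over to +y; 1.57 upright, 1.8 at its stop. About 140 g, with a friction hinge: it stays wherever it is left and takes about 2 N at the pull to move.
- pill_bottle: Bystander: small green bottle with a white cap, 44 mm across, 85 mm tall, standing under the shelf on the +y side of the carton; origin at the centre of its foot.
- jar_a: Bystander: clear jar with a white lid and an orange label, 90 mm across, 100 mm tall, on top of the shelf; origin at the centre of its foot.
- jar_b: Bystander: clear jar with a white lid and a yellow label, 72 mm across, 75 mm tall, on top of the shelf; origin at the centre of its foot.
- mug: Bystander: white mug, 80 mm across, 92 mm tall, on the desk to the right of the notebook; origin at the centre of its foot.
- pen: Bystander: black pen 132 mm long, 10 mm thick, lying on the open notebook (6 mm thick, 205 by 292 mm, fixed on the desk to the right of the shelf); origin under its middle.
- mouse: Bystander: black computer mouse 105 by 60 mm, 35 mm high, on its pad at the right of the desk; origin at the centre of its underside.
Not all that is in view belongs to the job. Leave any yellow look-alike of the part that bears carton_mid alone.

How it is judged:
By the outcome, as a careful person would: the job done as asked, in the order asked, and still so for the second after the job is handed in, with the robot touching nothing.
It also fails if it takes over 72 s, if anything falls off the work surface, if the arm or the gripper's body presses on something with over 40 N, if the wrist force passes 120 N, or if a joint passes its speed limit or range.

ROBOT

A 7-joint arm with a two-finger parallel gripper is mounted at the origin on the work surface. World frame = base frame: x ahead of the robot, y to its left, z up, the work surface at z = 0. Lengths are in mm, angles in rad, forces in N, time in s.
With the tool pointing down it reaches from about 400 to 925 mm from the base axis. Payload 4.1 kg.
Tool frame: the origin (TCP) lies at the very end of the fingers, on their centre line; the grasp point (between the pads) lies manip.grip_depth behind it (manip.grip_depth is the distance from the TCP to the grasp point, in mm); z points along the fingers, y is the direction in which the jaws open and shut (so a half turn about z gives the same grasp; the last joint's range is limited). The gripper opens to 85 mm and grips with 20 to 120 N. Pads are 22 mm wide; open, the fingers measure 114 mm over their backs; the gripper's body (76 mm by 85 mm) begins 54 mm behind the grasp point. The pads swing forward as they close: fully open they stand 13 mm farther back than shut.
Start: joints at [1.165, 0.398, 0.045, 1.537, -0.019, 1.207, -0.051], TCP at [196.343, -619.672, 231.347] pointing down, gripper open.
Joint ranges: [-2.82, 2.82], [-0.49, 2.23], [-1.37, 1.46], [0, 2.46], [-1.36, 4.5], [0.23, 2], [-2.94, 2.94]. Speed limits (rad/s): [2.57, 2.57, 3.14, 3.14, 3.14, 3.14, 3.14].

INTERFACE

Orientations are given as a 3x3 rotation matrix whose columns are the frame's x, y, z axes.
In Python, from bench import manip gives the robot as it stands. The module is installed in compiled form; this text tells all that it offers.
- The arm moves only by the tool drive_tool, never from a script. Its argument "series" is a list that holds one entry, the list of rows, each a list of 7 numbers: the finger opening in mm, from 0 to 85.4, then the shift along the world's x, y, z in units of 0.1 m (1.0 is 0.1 m), then the turn, a rotation vector about the world's x, y, z in units of 60 degrees (1.0 is 60 degrees). A call has 1 to 12 rows; each row shifts and turns the commanded pose from where the row before left it; what a row does not reach is not made up. A row lasts 1/12 s, in which the tool goes at most 41.7 mm and 7.16 degrees, less where a joint would pass 70% of its speed; a pose out of reach is approached as far as the arm can. A call with a number of a shift or a turn outside -1 to 1 is refused whole. A call with a gripper value outside its range is refused whole. The fingers move at their own pace and stop on an object; "force" is the grip in N (left out, the last holds). Time passes only in rows, so rows that do not move let the fingers close. It gives the time, the measured TCP pose, the force and the opening at its end, in the units of the state.
- manip.observe(): the state, without advancing time (a new reading comes with each control period).
- manip.snapshot(name): name is "scene" or "top" or "wrist"; returns the picture (400x640x3 uint8, red, green, blue); there is no depth.
- manip.get_calibration(name): a dict with "mtx" (3x3 intrinsics, pixels), "extrinsics" (4x4, takes a point from camera to world coordinates). Camera axes: x right, y up, looking along -z (the intrinsics and any distortion apply to the point x, -y, -z); pixel columns grow to the right and rows downward; lengths in mm; the calibration is good to about 2 mm. The wrist camera is an equidistant fisheye: a pixel r from the principal point sees the ray r / f radians off the axis. A picture is of the moment at which its call begins: read the wrist's pose just before it. get_calibration takes no time and is no camera call; for the wrist camera it gives the pose at the moment of the call.
- manip.finish_job(): hands the job in, once; it reports no verdict.
Trained networks look in the newest picture that a camera, given by its name, has taken for a name from the list of things; names that differ only in an ending like _2 or _b are one class to them, and where a whole thing is asked for, a point or a joint stands for the part that bears it (a point fixed in the world has none). Each returns a list of dicts, best first, with "conf" (0 to 1); they miss things now and then, are a little off and sometimes report something else, mostly with a low value. They report only what shows in the picture. A call takes as long as a camera call. They do not tell look-alikes from the thing itself.
- manip.outline_of(camera, label): "pixels" (400x640 bool, what is visible of it) and "extent" ([left, top, right, bottom] in pixels, round what is visible of it).
The state is a dict: "t": time; "qpos": joint angles; "qvel": joint speeds; "tau": joint torques, N m; "ee_pos": TCP position; "tcp_rot": TCP orientation; "ft_force": force on the tool from outside, world axes, zero at the start; "moment": the same for the moment, N m; "finger_gap": opening from 0.0 (shut) to 1.0 (fully open).
Only numpy, scipy, OpenCV 4.12 (cv2) and the standard library are available. Lean on these libraries where they do the work, as an engineer would, in place of code of your own. Each camera call takes 0.05 s, during which the arm holds its last target. There are 200 camera calls.

## Working session

There is one attempt and no reset: what is moved stays moved. The work goes in short steps, Python scripts to look and compute and a tool call to move; the robot and the scene stay as the last step left them, time stands still between calls to the robot, and variables do not carry over. Pictures are saved under pics/ and viewed, about 8 in all and at most 12, crops included, and the job is handed in when it is done.

Besides the shell and the picture viewer there is one more tool, called after ">>>" by a JSON object that holds its "op" and its "data", one argument or row to a line. drive_tool: Moves the arm, as the interface text tells. Its arguments: {"type":"object","properties":{"series":{"type":"array","items":{"type":"array","items":{"type":"array","items":{"type":"number"}}}},"force":{"type":"number"}},"required":["series"]}

```bash
mkdir -p pics; cat > h.py <<'E'
import numpy as np, cv2
from bench import manip
def ray(cam,px,cal=None):
    c=cal or manip.get_calibration(cam); K=np.array(c["mtx"]); E=np.array(c["extrinsics"])
    x=(px[0]-K[0,2])/K[0,0]; y=(px[1]-K[1,2])/K[1,1]
    if cam=="wrist":
        r=np.hypot(x,y); s=np.sin(r)/r if r>1e-9 else 1; d=np.array([x*s,-y*s,-np.cos(r)])
    else: d=np.array([x,-y,-1.])
    d=E[:3,:3]@d; return E[:3,3],d/np.linalg.norm(d)
def onz(cam,px,z,cal=None):
    o,d=ray(cam,px,cal); return o+d*(z-o[2])/d[2]
def proj(cam,P,cal=None):
    c=cal or manip.get_calibration(cam); K=np.array(c["mtx"]); E=np.array(c["extrinsics"])
    p=E[:3,:3].T@(np.array(P)-E[:3,3]); x,y,z=p[0],-p[1],-p[2]
    if cam=="wrist":
        r=np.hypot(x,y); th=np.arctan2(r,z); x,y=x/r*th,y/r*th
    else: x,y=x/z,y/z
    return K[0,0]*x+K[0,2],K[1,1]*y+K[1,2]
def save(cam,name):
    im=manip.snapshot(cam); cv2.imwrite(f"pics/{name}.png",im[:,:,::-1]); return im
E
python3 - <<'E'
from h import *
print(manip.grip_depth); s=manip.observe(); print(s)
a=save("scene","s0"); b=save("top","t0"); cv2.imwrite("pics/st0.png",np.vstack([a,b])[:,:,::-1])
for c in("scene","top"):
    cal=manip.get_calibration(c); print(c,np.round(cal["mtx"],1).tolist(),np.round(cal["extrinsics"],3).tolist())
    for l in("carton_mid","lid_pull","lid","pill_bottle","jar_a","jar_b","mug","pen","mouse"):
        for r in manip.outline_of(c,l)[:3]:
            m=r["pixels"]; v,u=np.nonzero(m); print(c,l,round(r["conf"],2),r["extent"],u.mean().round(1),v.mean().round(1),m.sum())
E
```

```text
18.700000000000003
{'t': 0.0, 'qpos': array([ 1.16500024,  0.39916969,  0.04502437,  1.53791599, -0.01867269,
        1.20690197, -0.05067583]), 'qvel': array([ 7.29948550e-04, -1.06030567e-03, -5.19116898e-05,  5.58745116e-04,
       -7.46286386e-04,  4.80090387e-05, -3.48390251e-04]), 'tau': array([ 2.66357538e-04, -4.75127077e+01,  1.36462692e+00, -2.54219556e+01,
        1.14419003e-02,  9.41636099e-03,  9.57219669e-06]), 'ee_pos': array([ 196.12309119, -619.0210588 ,  230.26169194]), 'tcp_rot': array([[ 9.53259448e-01,  3.02152065e-01, -7.44355655e-04],
       [ 3.02152941e-01, -9.53257707e-01,  1.82854028e-03],
       [-1.57065546e-04, -1.96798254e-03, -9.99998051e-01]]), 'ft_force': array([0.22973487, 0.03924573, 0.28518117]), 'moment': array([ 0.01532598, -0.05772731,  0.04374099]), 'finger_gap': 1.001995477408729}
scene [[375.5, 0.0, 323.9], [0.0, 375.5, 205.1], [0.0, 0.0, 1.0]] [[-0.122, -0.607, 0.785, 1311.946], [0.992, -0.072, 0.099, -42.344], [-0.004, 0.792, 0.611, 797.069], [0.0, 0.0, 0.0, 1.0]]
scene carton_mid 0.68 [385.3, 220.3, 434.5, 257.3] 409.4 237.6 1394
scene c
[... 911 characters left out ...]
 [-1.0, -0.002, -0.013, -154.585], [-0.013, 0.141, 0.99, 1496.73], [0.0, 0.0, 0.0, 1.0]]
top carton_mid 0.8 [254.0, 182.3, 271.1, 217.3] 260.9 198.6 509
top carton_mid 0.62 [159.1, 256.6, 212.4, 309.4] 186.2 281.6 1556
top lid_pull 0.64 [215.1, 100.7, 283.4, 156.5] 249.6 127.2 3636
top lid_pull 0.59 [159.0, 168.6, 193.8, 199.0] 173.8 183.4 776
top lid 0.76 [216.0, 97.9, 285.7, 153.0] 249.5 127.1 3648
top jar_a 0.71 [153.8, 202.8, 198.3, 241.6] 175.2 220.7 1274
top jar_b 0.71 [153.8, 202.8, 198.3, 241.6] 175.2 220.7 1274
top mug 0.79 [369.8, 191.4, 397.4, 226.7] 383.8 213.4 681
top pen 0.63 [353.9, 194.4, 353.9, 237.4] 351.0 216.2 116
top mouse 0.7 [448.6, 192.7, 468.2, 227.0] 457.7 209.1 628
```

```bash
python3 -c "
import cv2;a=cv2.imread('pics/st0.png');print(a.shape);cv2.imwrite('pics/st0s.png',cv2.resize(a,(480,600),interpolation=cv2.INTER_AREA))"
```

```text
(800, 640, 3)
```

View pics/s0.png

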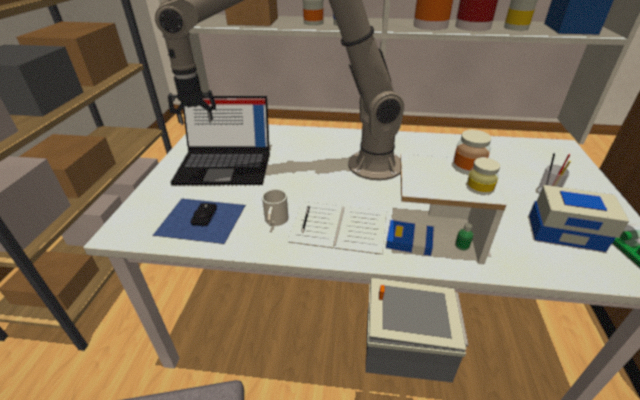

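View pics/t0.png

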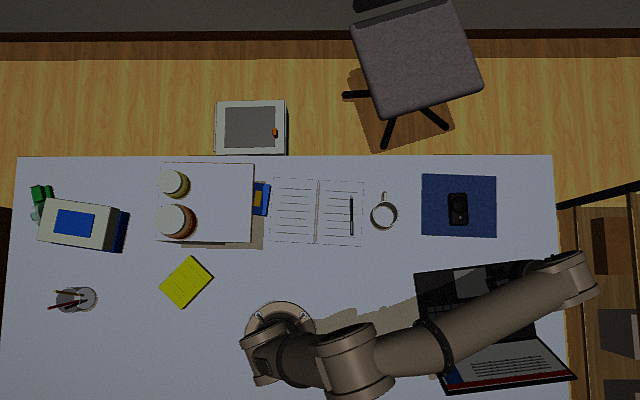

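The scene view shows the carton peeking out under the shelf at (385–434, 220–257), the bin lid at (368–465, 280–350) and the orange pull near (382, 292). The top view shows the carton strip at (254–271, 182–217) and the pull at (275, 132). The yellow pad at (187, 282) is the look-alike.

```bash
python3 - <<'E'
from h import *
a=cv2.imread("pics/s0.png")[200:305,360:520]; b=cv2.imread("pics/t0.png")[90:255,145:305]
a=cv2.resize(a,None,fx=5,fy=5,interpolation=cv2.INTER_CUBIC)
cv2.imwrite("pics/c1.png",a); 
b=cv2.resize(b,None,fx=3.6,fy=3.6,interpolation=cv2.INTER_CUBIC); cv2.imwrite("pics/c2.png",b)
E
```

```text
(no output)
```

View pics/c1.png

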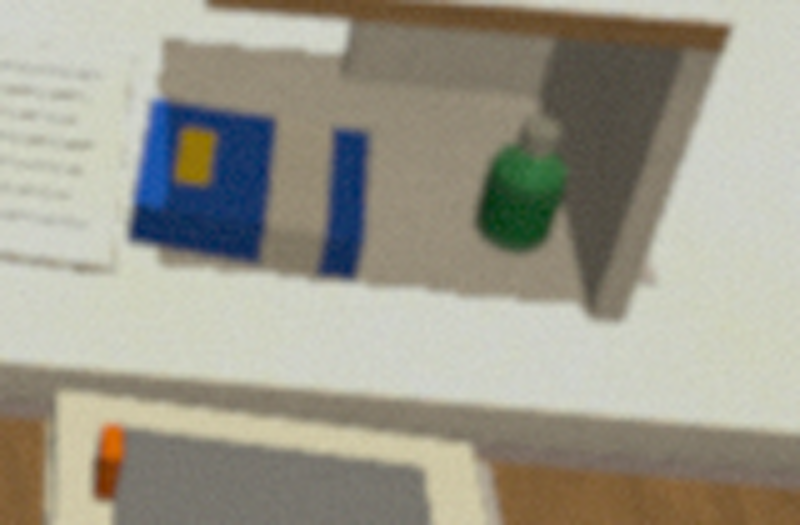

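View pics/c2.png

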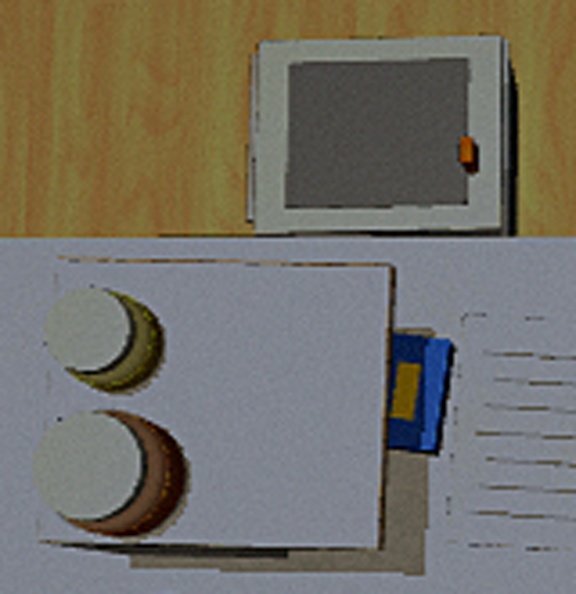

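```bash
python3 - <<'E'
from h import *
A=lambda x,y:(360+x/5,200+y/5); B=lambda x,y:(145+x/3.6,90+y/3.6)
def p(n,c,px,z): print(n,np.round(onz(c,px,z)[:2],0))
for n,q,z in [("carton top back -y",(152,100),34),("top front -y",(135,205),34),("bot front -y",(132,243),0),("bot front +y",(355,277),0),("top back +y",(369,130),34),("bottle foot",(515,240),0),("panel front bottom",(600,320),0),("shelf front lower left",(210,5),200),("shelf front +y lower",(722,50),200),("pull top",(112,428),14),("lid left corner",(58,393),-24)]: p(n,"scene",A(*q),z)
for n,q,z in [("c top -y front",(455,340),34),("c -y back",(437,455),34),("shelf front -y",(391,266),218),("shelf back -y",(380,548),218),("shelf +yfront",(58,260),218),("pull top",(466,140),14),("lid -y far",(501,37),-24),("lid -y near",(501,228),-24),("lid +y far",(262,42),-24),("desk edge",(200,237),0),("jarb top",(88,330),293)]: p(n,"top",B(*q),z)
for l in("mug","mouse"):
  r=manip.outline_of("top",l)[0]; v,u=np.nonzero(r["pixels"]);p(l,"top",(u.mean(),v.mean()),50)
E
```

```text
carton top back -y [383.  52.]
top front -y [482.  40.]
bot front -y [479.  42.]
bot front +y [492. 172.]
top back +y [397. 185.]
bottle foot [449. 271.]
panel front bottom [510. 309.]
shelf front lower left [503.  63.]
shelf front +y lower [511. 321.]
pull top [636.  29.]
lid left corner [581.   2.]
c top -y front [474.  34.]
c -y back [372.  48.]
shelf front -y [501.  61.]
shelf back -y [282.  65.]
shelf +yfront [506. 322.]
pull top [663.  30.]
lid -y far [774.   3.]
lid -y near [590.   1.]
lid +y far [771. 229.]
desk edge [577. 274.]
jarb top [437. 269.]
mug [ 379. -319.]
mouse [ 392. -549.]
```

Measurements agree between cameras:

| Item | Position (mm) |
|---|---|
| Carton centre | about (436, 111), yaw −0.12 rad |
| Bin mouth | about (681, 116, −30) |
| Pull | about (653, 26, 0) |
| Hinge | y ≈ 231 |

The rear of the carton can be reached from the −y side with a tilted tool. Moving over the pull now.

>>> {"op": "drive_tool", "data": {
  "series": [
    [[85,0.19,0.27,-0.03,0,0,0.05],[85,0.19,0.27,-0.03,0,0,0.05],[85,0.19,0.27,-0.03,0,0,0.05],[85,0.19,0.27,-0.03,0,0,0.05],[85,0.19,0.27,-0.03,0,0,0.05],[85,0.19,0.27,-0.03,0,0,0.05],[85,0.19,0.27,-0.03,0,0,0.05],[85,0.19,0.27,-0.03,0,0,0.05],[85,0.19,0.27,-0.03,0,0,0.05],[85,0.19,0.27,-0.03,0,0,0.05],[85,0.19,0.27,-0.03,0,0,0.05],[85,0.19,0.27,-0.03,0,0,0.05]]
  ],
  "force": 30
}}

```text
t: 2.1
ee_pos: [425.1, -294.4, 195.5]
tcp_rot: [[0.592, 0.806, 0.001], [0.806, -0.592, -0.001], [-0.0, 0.001, -1.0]]
ft_force: [0.5, -0.3, 0.5]
finger_gap: 0.994
```

>>> {"op": "drive_tool", "data": {
  "series": [
    [[85,0.19,0.27,-0.03,0,0,0.05],[85,0.19,0.27,-0.03,0,0,0.05],[85,0.19,0.27,-0.03,0,0,0.05],[85,0.19,0.27,-0.03,0,0,0.05],[85,0.19,0.27,-0.03,0,0,0.05],[85,0.19,0.27,-0.03,0,0,0.05],[85,0.19,0.27,-0.03,0,0,0.05],[85,0.19,0.27,-0.03,0,0,0.05],[85,0.19,0.27,-0.03,0,0,0.05],[85,0.19,0.27,-0.03,0,0,0.05],[85,0.19,0.27,-0.03,0,0,0.05],[85,0.19,0.23,-0.03,0,0,0.05]]
  ]
}}

```text
t: 3.1
ee_pos: [653.1, 26.7, 159.3]
tcp_rot: [[0.004, 1.0, 0.0], [1.0, -0.004, 0.001], [0.001, 0.0, -1.0]]
ft_force: [0.6, -0.7, 0.4]
finger_gap: 0.995
```

```bash
python3 - <<'E'
from h import *
s=manip.observe(); print(np.round(s["ee_pos"],1),np.round(s["tcp_rot"],3).tolist(),np.round(s["qpos"],2))
cal=manip.get_calibration("wrist"); im=save("wrist","w1")
print(np.round(cal["mtx"],1).tolist(), "pull expected",proj("wrist",[653,26,14],cal),"carton", proj("wrist",[436,111,34],cal))
hsv=cv2.cvtColor(im,cv2.COLOR_RGB2HSV); m=cv2.inRange(hsv,(5,150,90),(16,255,255))
n,l,st,ce=cv2.connectedComponentsWithStats(m)
for i in range(1,n):
  if st[i,4]>40: print(st[i],ce[i],np.round(onz("wrist",ce[i],14,cal)),)
E
```

```text
[653.1  26.7 159.3] [[0.004, 1.0, 0.0], [1.0, -0.004, 0.001], [0.001, 0.0, -1.0]] [ 0.25  0.5  -0.5   1.6   0.26  1.11 -0.31]
[[309.7, 0.0, 320.0], [0.0, 309.7, 200.8], [0.0, 0.0, 1.0]] pull expected (np.float64(319.6482192850732), np.float64(186.95916163951026)) carton (np.float64(105.11549728205526), np.float64(114.50652678589918))
[309 183  25  12 283] [320.96113074 188.67844523] [654.  24.  14.]
```

View pics/w1.png

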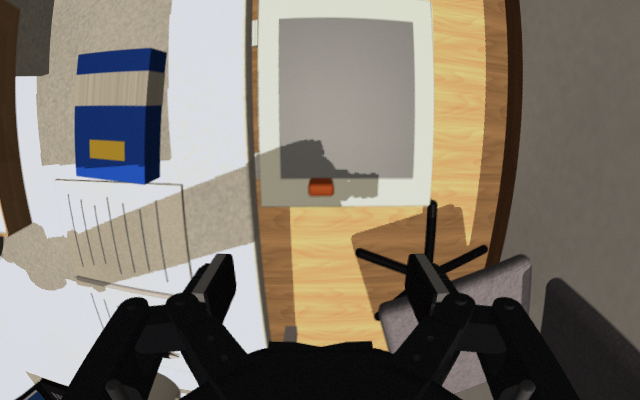

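Wrist view: orange pull at (321, 188) → (654, 25). The whole carton is also visible at (76–166, 48–183). I'll go down and pinch.

>>> {"op": "drive_tool", "data": {
  "series": [
    [[70,0.01,-0.01,-0.3,0,0,0],[70,0,0,-0.3,0,0,0],[70,0,0,-0.3,0,0,0],[70,0,0,-0.3,0,0,0],[70,0,0,-0.3,0,0,0],[70,0,0,-0.15,0,0,0],[70,0,0,-0.09,0,0,0],[0,0,0,0,0,0,0],[0,0,0,0,0,0,0],[0,0,0,0,0,0,0],[0,0,0,0,0,0,0],[0,0,0,0,0,0,0]]
  ],
  "force": 30
}}

```text
t: 4.15
ee_pos: [653.2, 23.3, -13.4]
tcp_rot: [[0.007, 1.0, 0.0], [1.0, -0.007, -0.0], [-0.0, 0.0, -1.0]]
ft_force: [-2.8, -0.0, 1.3]
finger_gap: 0.28
```

```bash
python3 - <<'E'
from h import *
# carton corners from w1, tool pose then: camera shift relative to current pose
c=manip.get_calibration("wrist"); s=manip.observe(); c=dict(c); E=np.array(c["extrinsics"]); E[:3,3]+=np.array([653.1,26.7,159.3])-s["ee_pos"]; c["extrinsics"]=E
for q,z in[((78,52),34),((166,48),34),((158,183),34),((76,180),34)]: print(np.round(onz("wrist",q,z,c)[:2]))
print(np.round(s["ee_pos"],1),s["finger_gap"],s["ft_force"])
# lid arc
import math
f=lambda t:np.array([-205*math.cos(t)+30*math.sin(t),205*math.sin(t)+30*math.cos(t)])
n=24;p=f(0)
for i in range(1,n+1):
  q=f(1.8*i/n); print(np.round((q-p)/100,2).tolist(),end=' '); p=q
E
```

```text
[398. 186.]
[513. 167.]
[495.  38.]
[379.  45.]
[653.2  23.3 -13.4] 0.2795063798708598 [-2.82203891 -0.01721345  1.29416061]
[0.03, 0.15] [0.04, 0.15] [0.05, 0.15] [0.06, 0.14] [0.07, 0.14] [0.08, 0.13] [0.09, 0.13] [0.1, 0.12] [0.11, 0.11] [0.12, 0.1] [0.12, 0.09] [0.13, 0.08] [0.14, 0.07] [0.14, 0.06] [0.15, 0.05] [0.15, 0.04] [0.15, 0.03] [0.15, 0.02] [0.16, 0.01] [0.16, -0.01] [0.15, -0.02] [0.15, -0.03] [0.15, -0.04] [0.15, -0.05]
```

>>> {"op": "drive_tool", "data": {
  "series": [
    [[0,0,0.03,0.15,0,0,0],[0,0,0.04,0.15,0,0,0],[0,0,0.06,0.15,0,0,0],[0,0,0.06,0.14,0,0,0],[0,0,0.07,0.14,0,0,0],[0,0,0.09,0.13,0,0,0],[0,0,0.1,0.13,0,0,0],[0,0,0.1,0.12,0,0,0],[0,0,0.11,0.11,0,0,0],[0,0,0.12,0.1,0,0,0],[0,0,0.12,0.09,0,0,0],[0,0,0.13,0.08,0,0,0]]
  ]
}}

```text
t: 5.15
ee_pos: [653.1, 127.3, 134.8]
tcp_rot: [[0.007, 1.0, -0.001], [1.0, -0.007, -0.001], [-0.001, -0.001, -1.0]]
ft_force: [0.5, 1.8, -8.8]
finger_gap: 0.274
```

>>> {"op": "drive_tool", "data": {
  "series": [
    [[0,0,0.14,0.06,0,0,0],[0,0,0.14,0.05,0,0,0],[0,0,0.15,0.04,0,0,0],[0,0,0.15,0.03,0,0,0],[0,0,0.15,0.02,0,0,0],[0,0,0.16,0.01,0,0,0],[0,0,0.16,0,0,0,0],[0,0,0.16,-0.01,0,0,0],[0,0,0.16,-0.02,0,0,0],[0,0,0.15,-0.04,0,0,0],[0,0,0.15,-0.04,0,0,0],[0,0,0.13,-0.05,0,0,0]]
  ]
}}

```text
t: 6.15
ee_pos: [653.2, 307.4, 141.6]
tcp_rot: [[0.006, 1.0, 0.001], [1.0, -0.006, -0.002], [-0.002, 0.001, -1.0]]
ft_force: [-13.7, -27.3, 37.3]
finger_gap: 0.275
```

```bash
python3 - <<'E'
from h import *
s=manip.observe(); print(np.round(s["ee_pos"],1),s["ft_force"],s["finger_gap"],np.round(s["qpos"],2))
save("scene","s2")
E
```

```text
[653.2 307.4 141.6] [-13.71110037 -27.3073376   37.29713304] 0.2747486443120782 [-0.17  0.64 -0.51  1.42  0.33  1.17 -0.73]
```

View pics/s2.png

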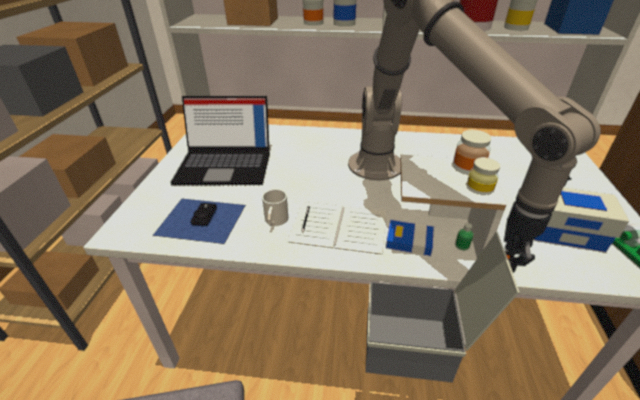

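Lid is open to its stop (force rises, the picture shows it leaning back past upright), and the bin mouth is clear. I'll release and retreat up, then −y.

>>> {"op": "drive_tool", "data": {
  "series": [
    [[85,0,-0.03,0,0,0,0],[85,0,0,0,0,0,0],[85,0,0,0,0,0,0],[85,0,0,0,0,0,0],[85,0,0.1,0.05,0,0,0],[85,0,0.1,0.3,0,0,0],[85,0,0,0.4,0,0,0],[85,0,0,0.4,0,0,0],[85,0,0,0.4,0,0,0],[50,0,-0.3,0.1,0,0,0],[20,0,-0.35,0,0,0,0],[0,0,-0.35,0,0,0,0]]
  ]
}}

```text
t: 7.2
ee_pos: [653.6, 225.0, 306.6]
tcp_rot: [[0.004, 1.0, 0.004], [1.0, -0.004, 0.003], [0.003, 0.004, -1.0]]
ft_force: [0.7, -1.6, 0.1]
finger_gap: 0.596
```

>>> {"op": "drive_tool", "data": {
  "series": [
    [[0,0,-0.35,0,0,0,0],[0,0,-0.35,0,0,0,0],[0,0,-0.35,0,0,0,0],[0,0,-0.35,0,0,0,0],[0,-0.1,-0.35,0,0,0,0],[0,-0.2,-0.3,-0.05,0.1,0,0],[0,-0.25,-0.25,-0.05,0.1,0,0],[0,-0.25,-0.25,-0.05,0.1,0,0],[0,-0.25,-0.2,-0.05,0.1,0,0],[0,-0.25,-0.1,-0.05,0.1,0,0],[0,-0.25,-0.05,-0.05,0.1,0,0],[0,-0.25,0,-0.05,0.1,0,0]]
  ]
}}

```text
t: 8.2
ee_pos: [473.4, -68.8, 270.2]
tcp_rot: [[0.008, 1.0, 0.005], [0.741, -0.01, 0.671], [0.671, -0.001, -0.741]]
ft_force: [0.2, -1.3, -0.3]
finger_gap: 0.002
```

```bash
python3 - <<'E'
from h import *
s=manip.observe(); print(np.round(s["qpos"],2),s["ft_force"])
im=manip.snapshot("scene"); save("scene","s3")
for r in manip.outline_of("scene","lid")[:1]: print(r["conf"],r["extent"])
E
```

```text
[ 0.9   0.31 -0.5   1.81 -0.53  1.4   0.57] [ 0.19627591 -1.28978693 -0.27849988]
0.6 [453.5, 229.7, 520.1, 351.8]
```

>>> {"op": "drive_tool", "data": {
  "series": [
    [[0,-0.2,0,-0.2,0,0,0],[0,-0.2,0,-0.25,0,0,0],[0,-0.2,0,-0.25,0,0,0],[0,-0.2,0,-0.25,0,0,0],[0,-0.2,0,-0.25,0,0,0],[0,-0.15,0,-0.25,0,0,0],[0,-0.13,0,-0.2,0,0,0],[0,0,0,-0.15,0,0,0],[0,0,0,0,0,0,0]]
  ]
}}

```text
t: 9.1
ee_pos: [345.4, -65.5, 88.3]
tcp_rot: [[0.007, 1.0, -0.002], [0.742, -0.003, 0.67], [0.67, -0.006, -0.742]]
ft_force: [-0.0, 0.4, 0.2]
finger_gap: -0.001
```

```bash
python3 - <<'E'
from h import *
s=manip.observe(); print(np.round(s["qpos"],2))
E
```

```text
[ 1.    0.41 -0.46  2.18 -0.5   1.06  0.89]
```

>>> {"op": "drive_tool", "data": {
  "series": [
    [[0,0,0.1,-0.25,0,0,0],[0,0,0.15,-0.25,0,0,0],[0,0,0.2,-0.1,0,0,0],[0,0,0.25,-0.1,0,0,0],[0,0,0.25,0,0,0,0],[0,0,0.25,0,0,0,0],[0,0,0.25,0,0,0,0],[0,0,0.25,0,0,0,0],[0,0,0.1,0,0,0,0],[0,0,0,0,0,0,0]]
  ]
}}

```text
t: 9.93
ee_pos: [346.3, 116.0, 20.6]
tcp_rot: [[0.001, 1.0, -0.002], [0.742, 0.0, 0.67], [0.67, -0.002, -0.742]]
ft_force: [-0.2, -0.2, 0.4]
finger_gap: 0.0
```

```bash
python3 - <<'E'
from h import *
s=manip.observe(); print(np.round(s["ee_pos"],1),np.round(s["qpos"],2))
a=save("scene","s4"); cv2.imwrite("pics/s4c.png",cv2.resize(a[130:270,350:520],None,fx=4,fy=4,interpolation=cv2.INTER_CUBIC)[:,:,::-1])
E
```

```text
[346.3 116.   20.6] [ 0.78  0.52 -0.67  2.39 -0.77  0.61  0.86]
```

View pics/s4c.png

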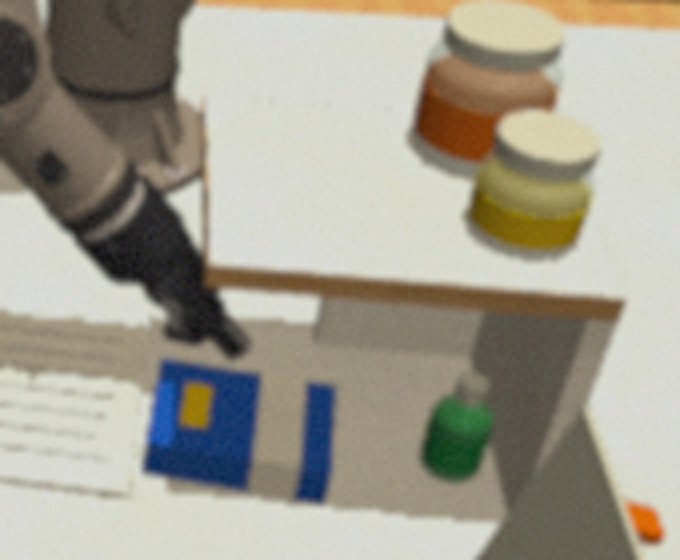

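Fingers are behind the carton at y≈116, and the bottle is clear. Pushing +x.

>>> {"op": "drive_tool", "data": {
  "series": [
    [[0,0.08,0.04,0,0,0,0],[0,0.1,0,0,0,0,0],[0,0.1,0,0,0,0,0],[0,0.1,0,0,0,0,0],[0,0.1,0,0,0,0,0],[0,0.1,0,0,0,0,0],[0,0.1,0,0,0,0,0],[0,0.1,0,0,0,0,0],[0,0.06,0,0,0,0,0],[0,0,0,0,0,0,0]]
  ]
}}

```text
t: 10.82
ee_pos: [431.5, 117.2, 19.5]
tcp_rot: [[0.006, 1.0, 0.002], [0.743, -0.006, 0.669], [0.669, -0.003, -0.743]]
ft_force: [0.0, -0.1, 0.0]
finger_gap: 0.003
```

```bash
cat > c.py <<'E'
from h import *
import sys
a=save("scene",sys.argv[1])
r=manip.outline_of("scene","carton_mid"); print([(round(x["conf"],2),x["extent"]) for x in r[:2]])
hsv=cv2.cvtColor(a,cv2.COLOR_RGB2HSV); m=cv2.inRange(hsv,(105,120,40),(125,255,255)); m[:,:370]=0; m[:,480:]=0; m[:200]=0
m=cv2.morphologyEx(m,cv2.MORPH_OPEN,np.ones((2,2),np.uint8))
pts=np.argwhere(m)[:,::-1].astype(np.float32)
W=np.array([onz("scene",p,34)[:2] for p in pts]); print("px ext",pts.min(0),pts.max(0),"world(z34) min/max",W.min(0).round(),W.max(0).round())
# front-bottom: at each of several columns, lowest blue pixel
for u in range(int(pts[:,0].min())+3,int(pts[:,0].max()),8):
  c=pts[pts[:,0]==u]
  if len(c): print(u,c[:,1].min(),c[:,1].max(),"top-rear",onz("scene",(u,c[:,1].min()),34)[:2].round(),"bot-front",onz("scene",(u,c[:,1].max()),0)[:2].round())
E
python3 c.py s5
```

```text
[(0.98, [389.8, 235.2, 441.9, 267.9])]
px ext [392. 235.] [440. 268.] world(z34) min/max [450.  54.] [577. 188.]
395 236.0 265.0 top-rear [457.  64.] bot-front [543.  66.]
403 237.0 265.0 top-rear [459.  88.] bot-front [541.  89.]
411 236.0 266.0 top-rear [451. 112.] bot-front [542. 111.]
419 251.0 265.0 top-rear [513. 131.] bot-front [535. 134.]
435 239.0 268.0 top-rear [456. 182.] bot-front [542. 179.]
```

>>> {"op": "drive_tool", "data": {
  "series": [
    [[0,-0.05,0,0,0,0,0],[0,0,0.12,0,0,0,0],[0,0.1,0,0,0,0,0],[0,0.1,0,0,0,0,0],[0,0.1,0,0,0,0,0],[0,0.1,0,0,0,0,0],[0,0.1,0,0,0,0,0],[0,0.1,0,0,0,0,0],[0,0.04,0,0,0,0,0],[0,0,0,0,0,0,0]]
  ]
}}

```text
t: 11.75
ee_pos: [490.1, 129.2, 19.4]
tcp_rot: [[0.007, 1.0, 0.002], [0.743, -0.006, 0.669], [0.669, -0.003, -0.743]]
ft_force: [0.1, -1.2, 0.7]
finger_gap: 0.002
```

```bash
python3 c.py s6
```

```text
[(0.74, [388.7, 249.7, 441.4, 284.4])]
px ext [391. 249.] [441. 284.] world(z34) min/max [506.  51.] [635. 183.]
394 250.0 281.0 top-rear [517.  60.] bot-front [604.  62.]
402 249.0 281.0 top-rear [511.  83.] bot-front [601.  83.]
410 251.0 282.0 top-rear [516. 105.] bot-front [602. 105.]
418 255.0 283.0 top-rear [530. 127.] bot-front [603. 126.]
434 252.0 284.0 top-rear [512. 173.] bot-front [602. 169.]
```

Carton is straight (front at x≈602, y 51–185) and within the mouth. Pushing it over.

>>> {"op": "drive_tool", "data": {
  "series": [
    [[0,0.1,0,0,0,0,0],[0,0.12,0,0,0,0,0],[0,0.12,0,0,0,0,0],[0,0.12,0,0,0,0,0],[0,0.12,0,0,0,0,0],[0,0.12,0,0,0,0,0],[0,0.05,0,0,0,0,0],[0,0,0,0,0,0,0],[0,0,0,0,0,0,0]]
  ]
}}

```text
t: 12.6
ee_pos: [562.9, 129.4, 19.2]
tcp_rot: [[0.007, 1.0, -0.001], [0.743, -0.005, 0.669], [0.669, -0.005, -0.743]]
ft_force: [-0.1, 0.1, 0.8]
finger_gap: -0.002
```

```bash
python3 - <<'E'
from h import *
a=save("scene","s7"); cv2.imwrite("pics/s7c.png",cv2.resize(a[200:390,340:530],None,fx=3,fy=3,interpolation=cv2.INTER_CUBIC)[:,:,::-1])
E
```

```text
(no output)
```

View pics/s7c.png

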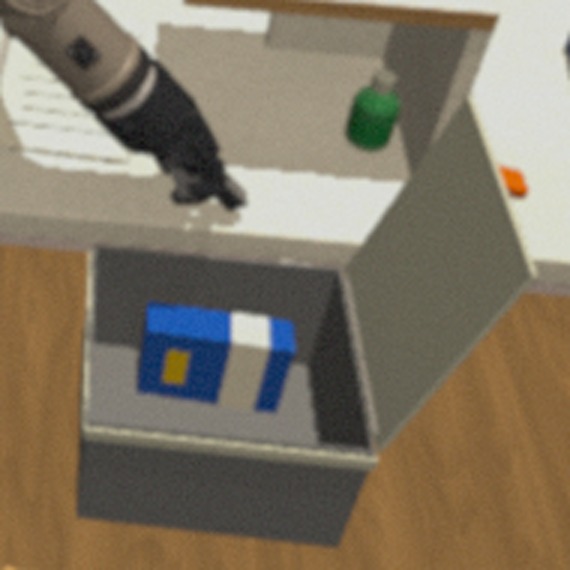

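The carton lies inside the bin, clear below the rim. Retreating, untilting, and going back to the pull.

>>> {"op": "drive_tool", "data": {
  "series": [
    [[0,0,-0.2,0.1,0,0,0],[0,0.1,-0.3,0.1,0,0,0],[0,0.1,-0.3,0.1,0,0,0],[0,0.1,-0.3,0.2,0,0,0],[0,0.1,-0.2,0.3,-0.1,0,0],[0,0.1,0,0.35,-0.1,0,0],[0,0.1,0,0.35,-0.1,0,0],[0,0.1,0,0.35,-0.1,0,0],[0,0.1,0,0.35,-0.1,0,0],[0,0.1,0,0.35,-0.1,0,0],[0,0,0,0.35,-0.1,0,0],[0,0,0,0,0,0,0]]
  ]
}}

```text
t: 13.65
ee_pos: [656.2, 8.3, 318.7]
tcp_rot: [[-0.004, 1.0, 0.015], [1.0, 0.004, 0.002], [0.002, 0.015, -1.0]]
ft_force: [0.1, 1.6, 1.9]
finger_gap: 0.005
```

>>> {"op": "drive_tool", "data": {
  "series": [
    [[85,0,0.35,0,0,0,0],[85,0,0.35,0,0,0,0],[85,0,0.35,0,0,0,0],[85,0,0.35,0,0,0,0],[85,0,0.35,0,0,0,0],[85,0,0.35,0,0,0,0],[85,0,0.35,0,0,0,0],[85,0,0.35,0,0,0,0],[85,0,0.2,0,0,0,0],[85,0,0,0,0,0,0]]
  ]
}}

```text
t: 14.48
ee_pos: [649.6, 306.7, 307.6]
tcp_rot: [[-0.002, 1.0, -0.005], [1.0, 0.003, 0.004], [0.004, -0.005, -1.0]]
ft_force: [-0.7, -0.2, -0.0]
finger_gap: 0.995
```

>>> {"op": "drive_tool", "data": {
  "series": [
    [[85,0.03,0.15,-0.2,0,0,0],[85,0,0,-0.3,0,0,0],[85,0,0,-0.3,0,0,0],[85,0,0,-0.3,0,0,0],[85,0,0,-0.3,0,0,0],[85,0,-0.07,-0.2,0,0,0],[85,0,-0.1,-0.05,0,0,0],[85,0,0,0,0,0,0]]
  ]
}}

```text
t: 15.15
ee_pos: [655.7, 293.5, 142.7]
tcp_rot: [[0.01, 1.0, -0.003], [1.0, -0.01, -0.003], [-0.003, -0.003, -1.0]]
ft_force: [0.4, -0.6, 0.6]
finger_gap: 0.993
```

```bash
python3 - <<'E'
from h import *
s=manip.observe(); print(np.round(s["ee_pos"],1),s["ft_force"])
im=save("wrist","w8")
E
```

```text
[655.7 293.5 142.7] [ 0.35936325 -0.63018947  0.61014868]
```

View pics/w8.png

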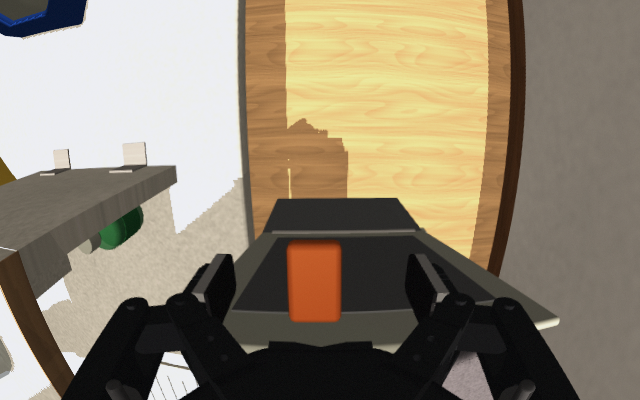

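The pull is between the open jaws at (288–340, 240–322). I'm 11 mm low in y, so I'll correct that and pinch.

>>> {"op": "drive_tool", "data": {
  "series": [
    [[85,-0.02,0.1,0,0,0,0],[85,0,0,0,0,0,0],[0,0,0,0,0,0,0],[0,0,0,0,0,0,0],[0,0,0,0,0,0,0],[0,0,0,0,0,0,0],[0,0,0,0,0,0,0],[0,0,0,0,0,0,0]]
  ],
  "force": 30
}}

```text
t: 15.87
ee_pos: [653.1, 307.7, 144.4]
tcp_rot: [[0.007, 1.0, -0.002], [1.0, -0.007, -0.0], [-0.0, -0.002, -1.0]]
ft_force: [-3.3, 0.9, 2.3]
finger_gap: 0.269
```

>>> {"op": "drive_tool", "data": {
  "series": [
    [[0,0,-0.15,0.05,0,0,0],[0,0,-0.15,0.04,0,0,0],[0,0,-0.15,0.03,0,0,0],[0,0,-0.15,0.02,0,0,0],[0,0,-0.16,0.01,0,0,0],[0,0,-0.16,-0.01,0,0,0],[0,0,-0.15,-0.02,0,0,0],[0,0,-0.15,-0.03,0,0,0],[0,0,-0.15,-0.04,0,0,0],[0,0,-0.15,-0.05,0,0,0],[0,0,-0.14,-0.06,0,0,0],[0,0,-0.14,-0.07,0,0,0]]
  ]
}}

```text
t: 16.87
ee_pos: [653.1, 124.5, 131.3]
tcp_rot: [[0.009, 1.0, -0.002], [1.0, -0.009, -0.001], [-0.001, -0.002, -1.0]]
ft_force: [-4.0, 3.9, -0.8]
finger_gap: 0.279
```

>>> {"op": "drive_tool", "data": {
  "series": [
    [[0,0,-0.13,-0.08,0,0,0],[0,0,-0.12,-0.09,0,0,0],[0,0,-0.12,-0.1,0,0,0],[0,0,-0.11,-0.11,0,0,0],[0,0,-0.1,-0.12,0,0,0],[0,0,-0.09,-0.13,0,0,0],[0,0,-0.08,-0.13,0,0,0],[0,0,-0.07,-0.14,0,0,0],[0,0,-0.06,-0.14,0,0,0],[0,0,-0.05,-0.15,0,0,0],[0,0,-0.04,-0.15,0,0,0],[0,0,-0.03,-0.15,0,0,0]]
  ]
}}

```text
t: 17.87
ee_pos: [653.3, 22.4, -18.2]
tcp_rot: [[0.01, 1.0, -0.002], [1.0, -0.01, -0.004], [-0.004, -0.002, -1.0]]
ft_force: [-13.9, 0.2, 58.1]
finger_gap: 0.275
```

Firm resistance at the shut stop. I'll ease off, release and lift clear.

>>> {"op": "drive_tool", "data": {
  "series": [
    [[0,0,0,0.02,0,0,0],[70,0,0,0,0,0,0],[85,0,0,0,0,0,0],[85,0,0,0,0,0,0],[85,0,0,0,0,0,0],[85,0,0,0.1,0,0,0],[85,0,0,0.3,0,0,0],[85,0,0,0.35,0,0,0],[85,0,0,0.35,0,0,0],[85,0,-0.1,0.35,0,0,0],[85,0,-0.2,0.35,0,0,0],[85,0,-0.3,0,0,0,0]]
  ]
}}

```text
t: 18.87
ee_pos: [659.8, -28.4, 174.4]
tcp_rot: [[0.001, 1.0, 0.017], [1.0, -0.001, 0.003], [0.003, 0.017, -1.0]]
ft_force: [2.1, 0.2, 0.9]
finger_gap: 0.996
```

```bash
python3 - <<'E'
from h import *
a=save("scene","s9"); b=save("top","t9")
print(manip.observe()["ft_force"])
b0=cv2.imread("pics/t0.png")[:,:,::-1]; a0=cv2.imread("pics/s0.png")[:,:,::-1]
for c,im in(("scene",a),("top",b)):
  for l in("lid","pill_bottle","jar_a","mug","pen","mouse"):
    print(c,l,[(round(r["conf"],2),np.round(r["extent"],0).tolist()) for r in manip.outline_of(c,l)[:2]])
def orange(im,box):
  x0,y0,x1,y1=box; m=cv2.inRange(cv2.cvtColor(np.ascontiguousarray(im),cv2.COLOR_RGB2HSV),(4,150,80),(17,255,255))[y0:y1,x0:x1]; p=np.argwhere(m); return p.mean(0)[::-1]+[x0,y0]
print(orange(a0,(365,275,420,320)),orange(a,(365,275,420,320)),orange(b0,(255,110,290,150)),orange(b,(255,110,290,150)))
d=lambda s:s[200:360,360:520]
cv2.imwrite("pics/cmp.png",cv2.resize(np.hstack([d(a0),d(a)]),None,fx=2.5,fy=2.5,interpolation=cv2.INTER_CUBIC)[:,:,::-1])
E
```

```text
[-0.49013681 -0.86958181 -1.40321142]
scene lid [(0.96, [368.0, 277.0, 464.0, 353.0]), (0.67, [397.0, 156.0, 505.0, 266.0])]
scene pill_bottle [(0.61, [453.0, 223.0, 471.0, 251.0]), (0.56, [370.0, 278.0, 464.0, 349.0])]
scene jar_a [(0.91, [454.0, 130.0, 488.0, 172.0]), (0.6, [466.0, 158.0, 498.0, 198.0])]
scene mug [(0.88, [263.0, 192.0, 287.0, 227.0])]
scene pen [(0.54, [304.0, 211.0, 307.0, 230.0])]
scene mouse [(0.94, [192.0, 202.0, 218.0, 226.0])]
top lid [(0.7, [212.0, 99.0, 261.0, 156.0])]
top pill_bottle []
top jar_a [(0.83, [156.0, 202.0, 197.0, 243.0]), (0.83, [160.0, 170.0, 192.0, 199.0])]
top mug [(0.73, [368.0, 193.0, 399.0, 227.0])]
top pen [(0.43, [352.0, 195.0, 355.0, 238.0])]
top mouse [(0.58, [446.0, 190.0, 470.0, 226.0])]
[378.42647059 292.57352941] [378.28571429 295.30357143] [274.  130.9] [nan nan]<stdin>:9: RuntimeWarning: Mean of empty slice.
  ret = um.true_divide(
```

View pics/cmp.png

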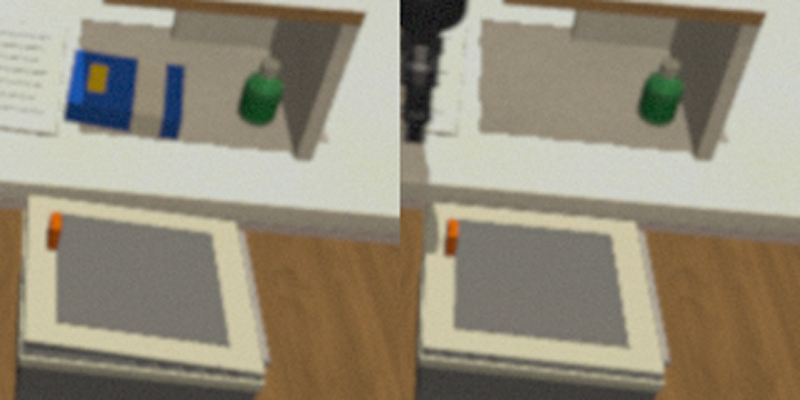

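```bash
python3 - <<'E'
from h import *
for P in [(588,0,-24),(774,0,-24),(588,231,-24),(774,231,-24),(653,26,14),(653,26,-24)]:
    u,v=proj("scene",P); print(P,"crop px",round((u-360)*2.5),round((v-200)*2.5))
E
```

```text
(588, 0, -24) crop px 28 201
(774, 0, -24) crop px 23 346
(588, 231, -24) crop px 236 220
(774, 231, -24) crop px 266 372
(653, 26, 14) crop px 53 226
(653, 26, -24) crop px 50 249
```

```bash
python3 -c "
from bench import manip
print(manip.finish_job())"
```

```text
the job is handed in; nothing more can be done
None
```

The blue carton is in the bin, the lid is shut again, and the job is handed in at about 19 s. I pinched the pull and swung the lid to its stop. Then, with tilted closed fingers from the −y side, I pushed the carton from behind, out from under the shelf and over the desk edge. After that I pinched the pull again and closed the lid.

**Carton:** after the push, the picture showed it lying inside the bin, below the rim.

**Lid:**
- It met its shut stop at about 58 N on the wrist, within the 120 N limit.
- In the last scene picture the pull sits within about 1–2 pixels of where a shut lid should put it.
- It sits about 3 pixels lower than at the start, so the lid seems to have been slightly ajar then.

**Other things:** bottle, jars, mug, pen and mouse are where they were, to within a few pixels. The yellow look-alike was not re-checked, but the arm never went near it.

**Check that failed:** in the final top view the arm hid the pull, so the shut lid was confirmed only by the scene camera and the contact force.

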